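# Clear the tape measure out of the tray and put the ratchet away

## Robot

A 7-joint arm with a two-finger parallel gripper is mounted at the origin on a cart in front of the work surface, level with it; the furniture and walls round the work are solid. World frame = base frame: x ahead of the robot, y to its left, z up, the work surface at z = 0. Lengths are in m, angles in rad, forces in N, time in s.
With the tool pointing down it reaches from about 0.4 to 0.875 m from the base axis. Payload 19.3 kg.
Tool frame: the origin (TCP) lies on the centre line of the jaws, within the pads' length; the fingertips stand 8 mm ahead of it and the grasp point (between the pads) lies 11 mm behind it; z points along the fingers, y is the line along which they close (so a half turn about z gives the same grasp; the last joint's range is limited). The gripper opens to 85 mm and grips with 20 to 120 N. Pads are 22 mm wide; open, the fingers measure 114 mm over their backs; the gripper's body (76 mm by 85 mm) begins 54 mm behind the grasp point. The pads swing forward as they close: fully open they stand 13 mm farther back than shut.
Start: joints at [-1.214, 0.521, -0.036, 1.599, 0.021, 1.021, -0.113], TCP at [0.259, 0.569, 0.219] pointing down, gripper open.
Joint ranges: [-2.91, 2.91], [-0.3, 2.13], [-1.5, 1.42], [0.17, 2.43], [-1.26, 4.41], [0.16, 1.93], [-2.52, 2.52]. Speed limits (rad/s): [1.89, 1.89, 2.39, 2.39, 3.01, 3.01, 3.01].

## Interface

Orientations are given as [roll, pitch, yaw] about the fixed x, y, z axes, in that order (R = Rz(yaw) Ry(pitch) Rx(roll)).
In Python, from station import bot gives the robot as it stands. The module is installed in compiled form; this text tells all that it offers.
- The arm moves only by the tool jog_arm, never from a script. Its argument "steps" is text: rows parted by semicolons, each of 5 numbers parted by spaces: the gripper command: -1 is shut, 1 is fully open, values between are in proportion, then the shift along the world's x, y, z in m, then the turn about the world's z in degrees. In form: gripper x y z spin; .... A call has 1 to 10 rows; each row shifts and turns the commanded pose from where the row before left it; what a row does not reach is not made up. A row lasts 1/12 s, in which the tool goes at most 41.7 mm and 7.16 degrees, less where a joint would pass 70% of its speed; a pose out of reach is approached as far as the arm can. A call with a gripper value outside its range is refused whole. The fingers move at their own pace and stop on an object; "newtons" is the grip in N (left out, the last holds). Time passes only in rows, so rows that do not move let the fingers close. It gives the time, the measured TCP pose, the force, the opening and the grip force at its end, in the units of the state.
- bot.sense(): the state, without advancing time (a new reading comes with each control period).
- bot.read_camera(name): name is "scene" or "top" or "wrist"; returns a dict with "img" (384x512x3 uint8, red, green, blue), "fovy" (degrees; the focal length in pixels is half the picture's height over the tangent of half this angle, whatever the lens; pixels are square), "cx", "cy" (the principal point, pixels), "dist" ([k1, k2, p1, p2, k3] as OpenCV has them; the pictures are not rectified), "R" (3x3) and "t" (3): a world point X has camera coordinates R X + t. Camera axes: x right, y down, z forward; pixel columns grow to the right and rows downward; lengths in m; the calibration is good to about 2 mm. A picture is of the moment at which its call begins. There is no depth.
- bot.close_job(): hands the job in; it is judged then, once.
The state is a dict: "t": time; "q": joint angles; "qd": joint speeds; "tau": joint torques, N m; "tcp_pos": TCP position; "ee_rot": TCP orientation; "force": force on the tool from outside, world axes, zero at the start; "moment": the same for the moment, N m; "gripper_width": finger opening in m; "finger_force": force on a finger pad.
Only numpy, scipy, OpenCV 4.12 (cv2) and the standard library are available. Lean on these libraries where they do the work, as an engineer would, in place of code of your own. Each camera call takes 0.05 s, during which the arm holds its last target. There are 200 camera calls.

## Task

The yellow tape measure has been left standing in the wide slot of the green tool tray, where the ratchet belongs. First take it out and stand it upright on the square cork mat, wholly on the mat; then lay the ratchet flat and lengthwise in that wide slot. Set both down without dropping them.

Things in the scene. Friction and masses are not known exactly. Their poses are not given: they have to be found in the camera images.
- tape_center (a point): Yellow tape measure with a black round face, loose, 0.3 kg, standing upright: 36 mm thick along its x, 72 mm along its y, 64 mm high along its z, with the metal end of the blade sticking out 11 mm more low down at its -y side (12 mm wide, 2 to 5 mm above its underside). This point is the centre of the case, 32 mm above its underside. At the start it stands in the wide slot of the tray, its y roughly along the slot. Grasp it across its 36 mm thickness (x).
- ratchet_grip (a point): Ratchet handle (socket wrench), loose, 0.4 kg, chrome round head and black grip, lying flat on the bench: 198 mm long along its y (black grip toward +y, diameter 24 mm, y = +17 to +99 mm; round head of diameter 36 mm centred at y = -81 mm), 33 mm high at the head. z is up. This point is on the axis of its bare round shank (diameter 14 mm, y = -67 to +17 mm), midway along the tool, close to its balance point, 15.5 mm above the underside. Grasp it here across x.
- slot_floor (a point): Centre of the floor of the wide slot of the green tool tray. The tray is fixed to the bench, 136 x 250 mm and 24 mm high. The slot is 84 mm wide along this point's x and 242 mm long along its y; its floor is 4 mm above the bench and its 4 mm thick walls rise 20 mm above the floor. z is up. The narrow slot beside it (toward -x, with a yellow screwdriver in it, at most 33 mm above the bench) is not used.
- mat_top (a point): Centre of the top face of the square cork mat, 140 x 140 mm, 4 mm thick, fixed on the bench; x and y run along its edges, z is up. There is nothing on it.
Things that resemble listed ones, but are neither listed nor needed, are in the scene too. There is more than one size of the part that bears tape_center; the job needs the middle-sized.

How it is judged:
On the way, in this order (a step that is already met when the one before it is completed fails the run):
1. the tape measure stands upright on the cork mat, let go (x of tape_center in the frame of mat_top between -0.06 and 0.06 m and y of tape_center in the frame of mat_top between -0.06 and 0.06 m and z of tape_center in the frame of mat_top between 0.024 and 0.04 m and angle between tape_center's own z axis and vertical below 0.18 rad and linear speed of tape below 0.02 m/s and contact force between the fingers and tape below 0.1 N), for 0.2 s.
2. the ratchet lies flat in the wide slot of the tray, let go (x of ratchet_grip in the frame of slot_floor between -0.03 and 0.03 m and y of ratchet_grip in the frame of slot_floor between -0.03 and 0.03 m and z of ratchet_grip in the frame of slot_floor between 0.007 and 0.022 m and angle between the y axis of ratchet_grip and the y axis of slot_floor, either way round below 0.26 rad and linear speed of ratchet below 0.02 m/s and contact force between the fingers and ratchet below 0.1 N), for 0.2 s.
At the end, for the whole second after the job is handed in: Tape measure upright (10 degrees) on the cork mat, centre within 60 mm of the mat's centre along each edge; ratchet flat in the wide slot, either way round, within 15 degrees of its length and 30 mm of its centre along each axis; both released and at rest (all of step 1 and all of step 2); the robot touches nothing.
It fails at once if the tape measure or the ratchet is dropped (falls free by more than about 30 mm) ((linear speed of tape above 0.8 m/s and contact force between anything else and tape below 0.05 N) or (linear speed of ratchet above 0.8 m/s and contact force between anything else and ratchet below 0.05 N)).
It also fails if it takes over 64 s, if anything falls off the work surface, if the arm or the gripper's body presses on something with over 40 N, if the wrist force passes 120 N, or if a joint passes its speed limit or range.

## Working session

There is one attempt and no reset: what is moved stays moved. The work goes in short steps, Python scripts to look and compute and a tool call to move; the robot and the scene stay as the last step left them, time stands still between calls to the robot, and variables do not carry over. Pictures are saved under pics/ and viewed, at most 10 in all, crops included, and the job is handed in when it is done.

Besides the shell and the picture viewer there is one more tool, called after "Request:" as name(argument=value, ...) on one line, values as JSON. jog_arm: Moves the arm, as the interface text tells. Its arguments: {"type":"object","properties":{"steps":{"type":"string"},"newtons":{"type":"number"}},"required":["steps"]}

```bash
mkdir -p pics; cat > h.py <<'E'
import numpy as np, cv2, pickle
from station import bot
def snap(n,f):
    c=bot.read_camera(n); cv2.imwrite('pics/'+f+'.png',c['img'][:,:,::-1]); pickle.dump(c,open('pics/'+f+'.pkl','wb')); return c
def K(c):
    f=192/np.tan(np.radians(c['fovy'])/2); return np.array([[f,0,c['cx']],[0,f,c['cy']],[0,0,1.]])
def px2w(f,pts,z):
    c=pickle.load(open('pics/'+f+'.pkl','rb'))
    u=cv2.undistortPoints(np.array(pts,float).reshape(-1,1,2),K(c),np.array(c['dist'],float)).reshape(-1,2)
    R=np.array(c['R']);t=np.array(c['t']);C=-R.T@t
    d=np.c_[u,np.ones(len(u))]@R
    z=np.broadcast_to(z,len(u))
    return C+d*((z-C[2])/d[:,2])[:,None]
E
python3 - <<'E'
from h import *
s=bot.sense(); print(s)
for n in('top','scene'):
    c=snap(n,n+'0'); print(n,c['fovy'],c['dist'],-np.array(c['R']).T@c['t'])
a=cv2.imread('pics/top0.png'); cv2.imwrite('pics/top0b.png',cv2.resize(a,(800,600),interpolation=cv2.INTER_CUBIC))
a=cv2.imread('pics/scene0.png'); cv2.imwrite('pics/scene0b.png',cv2.resize(a,(800,600),interpolation=cv2.INTER_CUBIC))
E
```

```text
{'t': 0.0, 'q': array([-1.21417878,  0.52200659, -0.03633264,  1.60000317,  0.02123786,
        1.02110897, -0.11284437]), 'qd': array([-0.0010386 , -0.00038083, -0.00094948,  0.00135   , -0.00099589,
        0.00018347, -0.00137962]), 'tau': array([-8.79946656e-04, -9.27104044e+01,  1.97913565e+00, -3.69944322e+01,
        1.76542159e-02,  8.24582472e-03,  7.51564562e-05]), 'tcp_pos': array([0.25863074, 0.56858895, 0.21823206]), 'ee_rot': array([-3.14045800e+00,  1.11504432e-04,  2.71474508e+00]), 'force': array([-0.25641935, -0.12343084,  0.52145354]), 'moment': array([0.03559107, 0.04086862, 0.02105952]), 'finger_force': 0.0, 'gripper_width': 0.08539469913031425}
top 42.55887903904894 [-0.16858071  0.          0.          0.          0.        ] [0.28208279 0.10072116 1.25966479]
scene 42.089306457306094 [0.03727466 0.         0.         0.         0.        ] [-0.21558565 -0.84087433  0.83449391]
```

View pics/top0b.png

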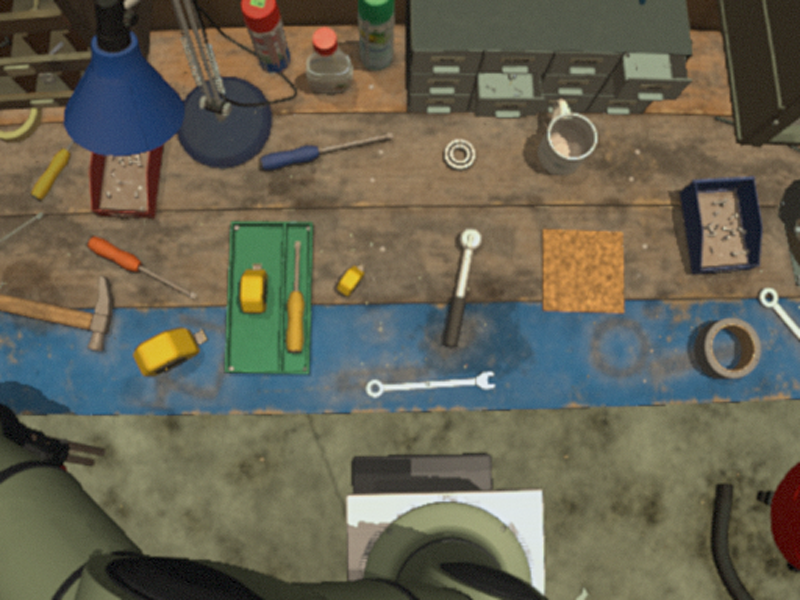

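View pics/scene0b.png

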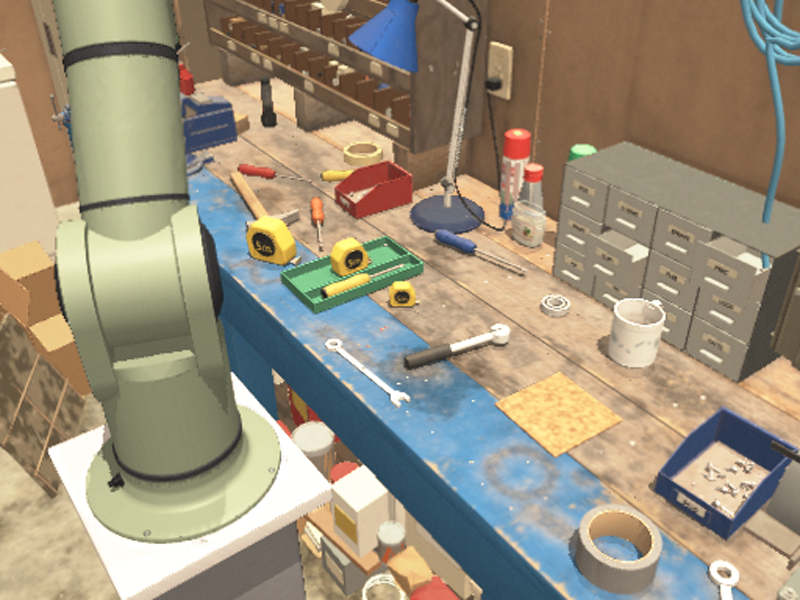

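The top view shows the middle-sized tape in the tray's wide slot at (253,290), its blade end pointing up the picture. The ratchet has its head at (470,239) and grip end at (451,345), and the mat is at (583,271). I'll enlarge these for precise pixels.

```bash
python3 - <<'E'
from h import *
a=cv2.imread('pics/top0.png')
l=cv2.resize(a[138:243,138:208],(400,600),interpolation=cv2.INTER_CUBIC)  # scale 5.714
r=cv2.resize(a[138:228,280:340],(400,600),interpolation=cv2.INTER_CUBIC)  # 6.667
cv2.imwrite('pics/crop.png',np.hstack([l,r]))
# mat by colour
m=np.array([(543,230),(624,230),(624,311),(543,311)])*.64
print(px2w('top0',m,.004).round(4), px2w('top0',m,.004).mean(0).round(4))
E
```

```text
[[ 0.5799 -0.177   0.004 ]
 [ 0.5792 -0.3184  0.004 ]
 [ 0.4397 -0.3092  0.004 ]
 [ 0.442  -0.1703  0.004 ]] [ 0.5102 -0.2437  0.004 ]
```

View pics/crop.png

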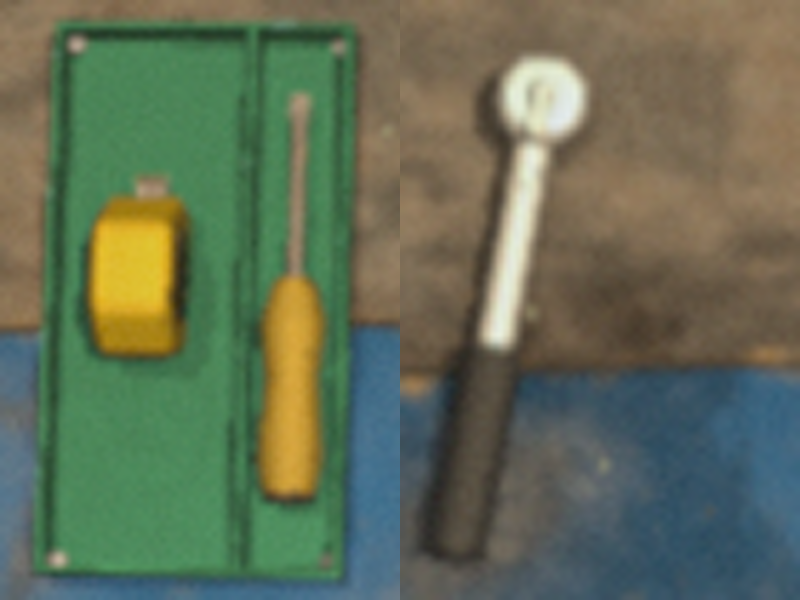

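```bash
python3 - <<'E'
from h import *
L=lambda p:np.array(p)/5.714+[138-.4,138-.4]
R=lambda p:(np.array(p)-[400,0])/6.667+[280-.4,138-.4]
P=lambda n,p,z:(print(n),print(px2w('top0',p,z)[:,:2].round(4)))
P('tray corners',L([(55,22),(357,22),(342,578),(33,572)]),.024)
P('midwall',L([(257,28),(241,572)]),.024)
P('tape top corners TL TR BR BL',L([(103,218),(178,218),(175,318),(96,318)]),.068)
P('tape ends',L([(147,197),(136,355)]),.036)
P('blade tip',L([(153,178)]),.008)
P('ratchet head, junction, end',R([(543,98),(498,348),(455,555)]),[.025,.0155,.0155])
P('shank edges at mid',R([(494,270),(533,270)]),.0155)
E
```

```text
tray corners
[[0.5976 0.3462]
 [0.595  0.2091]
 [0.3453 0.2163]
 [0.3497 0.3528]]
midwall
[[0.593  0.2543]
 [0.3486 0.2607]]
tape top corners TL TR BR BL
[[0.4991 0.315 ]
 [0.4986 0.2825]
 [0.4551 0.2835]
 [0.4557 0.3176]]
tape ends
[[0.5141 0.3012]
 [0.4436 0.3055]]
blade tip
[[0.5281 0.3032]]
ratchet head, junction, end
[[ 0.5626 -0.0503]
 [ 0.4667 -0.0309]
 [ 0.3873 -0.0121]]
shank edges at mid
[[ 0.4971 -0.0302]
 [ 0.4969 -0.0453]]
```

Request:
jog_arm(steps="1 0.022 -0.027 -0.004 2.2;1 0.022 -0.027 -0.004 2.2;1 0.022 -0.027 -0.004 2.2;1 0.022 -0.027 -0.004 2.2;1 0.022 -0.027 -0.004 2.2;1 0.022 -0.027 -0.004 2.2;1 0.022 -0.027 -0.004 2.2;1 0.022 -0.027 -0.004 2.2;1 0.022 -0.027 -0.004 2.2;1 0.022 -0.027 -0.004 2.2")

```text
t: 0.93
tcp_pos: [0.4795, 0.2974, 0.1785]
ee_rot: [-3.141, -0.0, 3.101]
force: [1.3, 0.7, -0.2]
gripper_width: 0.0854
finger_force: 0.0
```

Request:
jog_arm(steps="1 0 0 0 0;1 0 0 0 0")

```text
t: 1.1
tcp_pos: [0.4797, 0.297, 0.1783]
ee_rot: [-3.141, -0.0, 3.095]
force: [-1.0, 0.9, 0.1]
gripper_width: 0.0854
finger_force: 0.0
```

```bash
python3 - <<'E'
from h import *
c=snap('wrist','w1'); a=cv2.imread('pics/w1.png'); print(bot.sense()['ee_rot'])
cv2.imwrite('pics/w1b.png',cv2.resize(a,(800,600)))
# model projection of expected tape-top corners
for p in [(.499,.318,.068),(.499,.282,.068),(.457,.318,.068),(.457,.282,.068),(.479,.3,.068)]:
    q,_=cv2.projectPoints(np.array([p]),cv2.Rodrigues(np.array(c['R']))[0],np.array(c['t']),K(c),np.array(c['dist'])); print(p,(q.ravel()/.64).round())
E
```

```text
[-3.14139254e+00 -5.84314368e-04  3.09712534e+00]
(0.499, 0.318, 0.068) [434. 316.]
(0.499, 0.282, 0.068) [368. 319.]
(0.457, 0.318, 0.068) [432. 240.]
(0.457, 0.282, 0.068) [363. 243.]
(0.479, 0.3, 0.068) [400. 282.]
```

View pics/w1b.png

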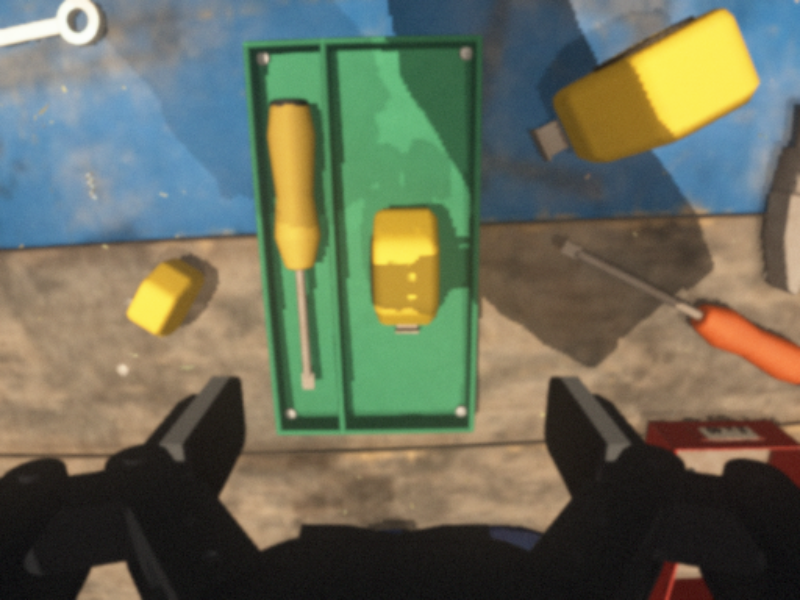

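The wrist view shows the tape at columns 372–440, rows 208–325 (blade at the bottom, 406,328). The slot's inner rim spans columns about 340–474, and corner screws show at (263,60), (467,53), (460,411), (291,413).

```bash
python3 - <<'E'
from h import *
P=lambda n,p,z:(print(n),print(px2w('w1',np.array(p)*.64,z)[:,:2].round(4)))
P('tape sides',[(372,262),(440,262)],.066)
P('ends',[(406,208),(406,325)],[.045,.045])
P('blade',[(407,332)],.008)
P('side slope L',[(374,220),(373,310)],.06)
P('side slope R',[(437,218),(438,312)],.06)
P('tray corners TL TR BR BL',[(245,41),(482,38),(474,430),(277,434)],.024)
P('midwall',[(324,42),(341,430)],.024)
E
```

```text
tape sides
[[0.4678 0.2858]
 [0.4694 0.3219]]
ends
[[0.4424 0.3053]
 [0.5112 0.3026]]
blade
[[0.5291 0.3033]]
side slope L
[[0.4463 0.2878]
 [0.4963 0.2845]]
side slope R
[[0.4468 0.3213]
 [0.4992 0.3206]]
tray corners TL TR BR BL
[[0.3459 0.219 ]
 [0.3512 0.3522]
 [0.5964 0.346 ]
 [0.5937 0.2113]]
midwall
[[0.3493 0.2636]
 [0.5922 0.2556]]
```

Request:
jog_arm(steps="1 0 0.0065 -0.025 0;1 0 0 -0.035 0;1 0 0 -0.035 0;1 0 0 -0.025 0;1 0 0 -0.015 0;1 0 0 -0.008 0;1 0 0 0 0")

```text
t: 1.73
tcp_pos: [0.4774, 0.3061, 0.0345]
ee_rot: [-3.141, -0.002, 3.1]
force: [0.2, 0.2, -0.4]
gripper_width: 0.0854
finger_force: 0.0
```

Request:
jog_arm(steps="-1 0 0 0 0;-1 0 0 0 0;-1 0 0 0 0;-1 0 0 0 0;-1 0 0 0 0;-1 0 0 0 0;-1 0 0 0 0;-1 0 0 0 0", newtons=50)

```text
t: 2.4
tcp_pos: [0.4791, 0.3057, 0.037]
ee_rot: [3.141, 0.001, 3.099]
force: [-3.1, -2.0, 13.1]
gripper_width: 0.0348
finger_force: 49.2
```

Request:
jog_arm(steps="-1 0 0 0.01 0;-1 0 0 0.02 0;-1 0 0 0.03 0;-1 0 0 0.03 0;-1 0 0 0.02 0;-1 0 0 0.01 0;-1 0 0 0 0")

```text
t: 2.98
tcp_pos: [0.4796, 0.3059, 0.1582]
ee_rot: [3.139, 0.003, 3.099]
force: [0.3, -0.2, -3.2]
gripper_width: 0.0346
finger_force: 51.6
```

Request:
jog_arm(steps="-1 0.002 -0.02 0 0;-1 0.002 -0.035 0 0;-1 0.002 -0.035 0 0;-1 0.002 -0.035 0 0;-1 0.002 -0.035 0 0;-1 0.002 -0.035 0 0;-1 0.002 -0.035 0 0;-1 0.002 -0.035 0 0")

```text
t: 3.65
tcp_pos: [0.4938, 0.0387, 0.1546]
ee_rot: [-3.141, -0.002, 3.099]
force: [1.9, 0.5, -2.5]
gripper_width: 0.0345
finger_force: 51.6
```

Request:
jog_arm(steps="-1 0.002 -0.035 0 0;-1 0.002 -0.035 0 0;-1 0.002 -0.035 0 0;-1 0.002 -0.035 0 0;-1 0.002 -0.035 0 0;-1 0.001 -0.035 0 0;-1 0.001 -0.035 0 0;-1 0 -0.02 0 0;-1 0 -0.01 0 0;-1 0 0 0 0")

```text
t: 4.48
tcp_pos: [0.5056, -0.2366, 0.1544]
ee_rot: [-3.141, -0.002, 3.096]
force: [-1.0, 0.6, -3.5]
gripper_width: 0.035
finger_force: 51.6
```

```bash
python3 - <<'E'
from h import *
print(bot.sense())
c=snap('wrist','w2'); a=cv2.imread('pics/w2.png')
cv2.imwrite('pics/w2b.png',cv2.resize(a,(800,600)))
E
```

```text
{'t': 4.4833, 'q': array([ 3.31245430e-01,  4.96211694e-01, -2.33670244e-04,  1.83953345e+00,
        1.21350799e-03,  8.07628661e-01,  1.85514788e+00]), 'qd': array([-0.04661471, -0.01877479, -0.02932438,  0.02477192, -0.00793007,
       -0.00230008, -0.0382907 ]), 'tau': array([ 2.30865687e+00, -8.51452160e+01,  3.20246436e+00, -3.32750988e+01,
        1.49186718e-02,  1.52552677e-01,  8.66515562e-01]), 'tcp_pos': array([ 0.5056497 , -0.23662752,  0.15442324]), 'ee_rot': array([-3.14135889e+00, -1.92426851e-03,  3.09574371e+00]), 'force': array([-0.98744698,  0.55747603, -3.51346868]), 'moment': array([0.03568305, 0.02231349, 0.00569333]), 'finger_force': 51.55077956220339, 'gripper_width': 0.03496278987551884}
```

View pics/w2b.png

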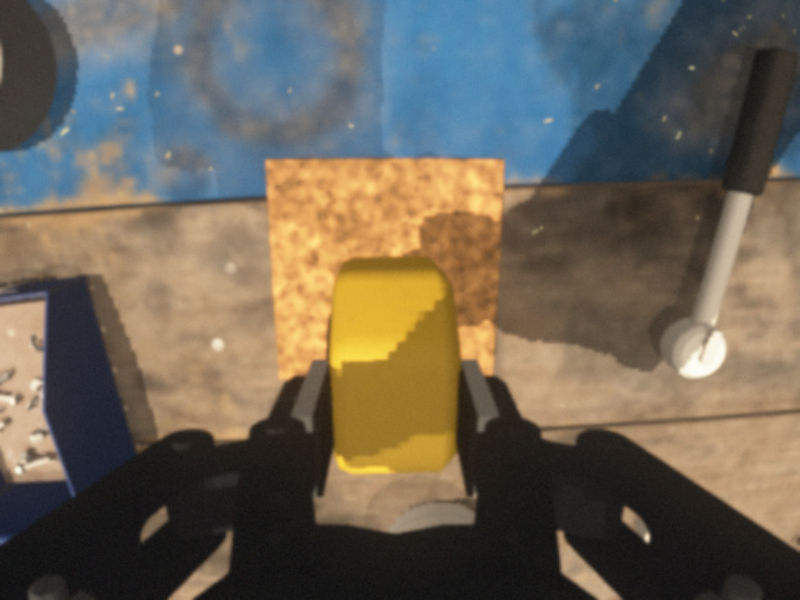

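The wrist view shows the tape held squarely over the mat, whose near corners are at (266,158) and (504,158). The ratchet has its head at (693,347), junction at (744,192) and end at (775,50).

```bash
python3 - <<'E'
from h import *
P=lambda n,p,z:(print(n),print(px2w('w2',np.array(p)*.64,z)[:,:2].round(4)))
P('mat',[(266,158),(504,158),(278,375),(496,370)],.004)
P('ratchet head,junction,end',[(693,346),(744,192),(775,50)],[.03,.0155,.0155])
P('shank mid edges',[(708,255),(736,260)],.0155)
P('tape ends',[(393,257),(393,472)],.155)
E
```

```text
mat
[[ 0.4371 -0.3079]
 [ 0.4435 -0.17  ]
 [ 0.5736 -0.3152]
 [ 0.5764 -0.1738]]
ratchet head,junction,end
[[ 0.5556 -0.059 ]
 [ 0.4661 -0.0283]
 [ 0.3861 -0.0161]]
shank mid edges
[[ 0.5033 -0.0472]
 [ 0.5071 -0.0285]]
tape ends
[[ 0.4684 -0.2351]
 [ 0.5447 -0.2386]]
```

Request:
jog_arm(steps="-1 0.001 -0.003 -0.02 0;-1 0 -0.003 -0.03 0;-1 0 0 -0.03 0;-1 0 0 -0.02 0;-1 0 0 -0.01 0;-1 0 0 -0.003 0;-1 0 0 0 0;-1 0 0 0 0")

```text
t: 5.2
tcp_pos: [0.5084, -0.2403, 0.0438]
ee_rot: [-3.141, 0.001, 3.099]
force: [-0.0, -0.4, -2.2]
gripper_width: 0.0349
finger_force: 51.5
```

Request:
jog_arm(steps="-1 0 0 -0.0015 0;-1 0 0 0 0")

```text
t: 5.37
tcp_pos: [0.5083, -0.2407, 0.0422]
ee_rot: [-3.141, 0.001, 3.099]
force: [0.8, 0.5, -2.5]
gripper_width: 0.0344
finger_force: 51.6
```

Request:
jog_arm(steps="-1 0 0 -0.0015 0;-1 0 0 -0.0015 0;-1 0 0 -0.001 0;-1 0 0 0 0")

```text
t: 5.7
tcp_pos: [0.5077, -0.2406, 0.0371]
ee_rot: [3.142, -0.0, 3.099]
force: [-0.9, -0.0, -3.3]
gripper_width: 0.0344
finger_force: 51.6
```

Request:
jog_arm(steps="-1 0 0 -0.001 0;-1 0 0 0 0")

```text
t: 5.87
tcp_pos: [0.5077, -0.2406, 0.037]
ee_rot: [-3.142, 0.0, 3.099]
force: [-5.9, 1.6, 13.9]
gripper_width: 0.0349
finger_force: 53.5
```

Request:
jog_arm(steps="0.1 0 0 0 0;0.4 0 0 0 0;0.7 0 0 0 0;1 0 0 0 0;1 0 0 0 0;1 0 0 0.01 0;1 0 0 0.02 0;1 0 0 0.03 0;1 0 0 0.04 0;1 0 0 0.03 0")

```text
t: 6.7
tcp_pos: [0.5078, -0.2407, 0.1695]
ee_rot: [-3.141, 0.001, 3.099]
force: [0.2, -1.0, 0.8]
gripper_width: 0.0854
finger_force: 0.0
```

```bash
python3 - <<'E'
from h import *
s=bot.sense();print(s['tcp_pos'],s['gripper_width'],s['force'])
snap('wrist','w3'); a=cv2.imread('pics/w3.png'); snap('scene','s3'); b=cv2.imread('pics/s3.png')
cv2.imwrite('pics/w3b.png',np.vstack([cv2.resize(a,(400,300)),cv2.resize(b[210:330,280:440],(400,300))]))
E
```

```text
[ 0.50783233 -0.24069318  0.16950282] 0.08542322664181086 [ 0.16816993 -0.99464765  0.83701585]
```

View pics/w3b.png

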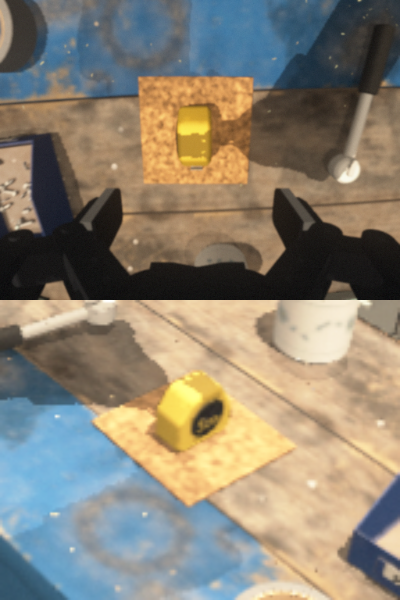

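The tape stands upright near the middle of the mat (at (195,135) in the wrist half), let go. Next is the ratchet.

Request:
jog_arm(steps="0 -0.003 0.025 0 -1;0 -0.003 0.035 0 -2;0 -0.003 0.035 0 -2;0 -0.003 0.035 0 -2;0 -0.003 0.035 0 -2;0 -0.003 0.025 0 -1.5;0 -0.003 0.012 0 0;0 -0.003 0.005 0 0;0 0 0 -0.02 0;0 0 0 0 0")

```text
t: 7.63
tcp_pos: [0.4825, -0.0339, 0.1446]
ee_rot: [-3.141, -0.002, 2.916]
force: [-0.6, -0.1, -0.8]
gripper_width: 0.0424
finger_force: 0.0
```

```bash
python3 - <<'E'
from h import *
s=bot.sense();print(s['tcp_pos'],s['ee_rot'])
snap('wrist','w4'); a=cv2.imread('pics/w4.png')
cv2.imwrite('pics/w4b.png',cv2.resize(a,(800,600)))
E
```

```text
[ 0.48251464 -0.03390951  0.14461476] [-3.14074754e+00 -2.30919366e-03  2.91584925e+00]
```

View pics/w4b.png

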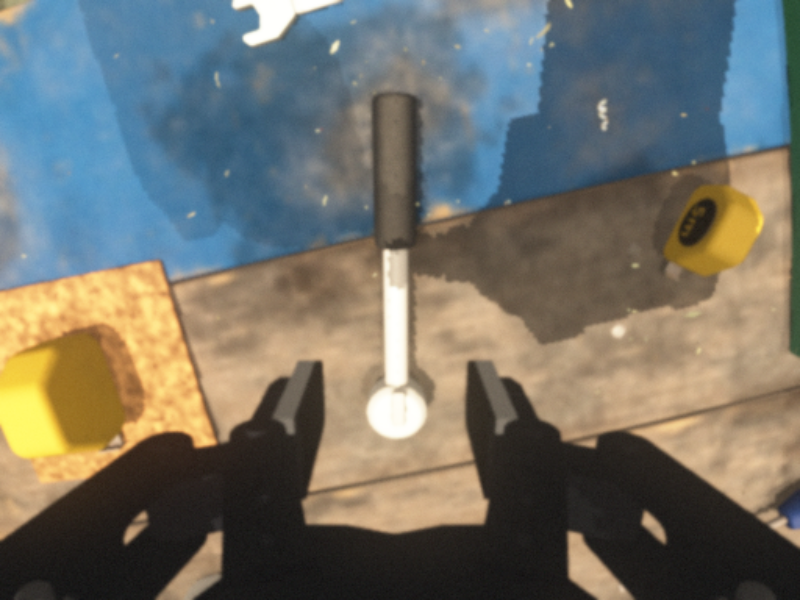

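The wrist view shows the ratchet centred and aligned between the fingers: grip end (395,93), junction (395,247), head (397,412).

```bash
python3 - <<'E'
from h import *
p=px2w('w4',np.array([(395,95),(396,247),(397,412)])*.64,[.0155,.0155,.032])[:,:2]; print(p.round(4))
d=p[2]-p[0];print(np.linalg.norm(d));d/=np.linalg.norm(d);print(p[1]+.017*d,p[2]-.081*d,np.degrees(np.arctan2(d[1],d[0])))
E
```

```text
[[ 0.3875 -0.0116]
 [ 0.4666 -0.0291]
 [ 0.5582 -0.0495]]
0.1747756093529832
[ 0.48315411 -0.03282894] [ 0.47907537 -0.03194254] -12.501472084059106
```

Request:
jog_arm(steps="0 0 0.001 -0.025 0;0 0 0 -0.035 0;0 0 0 -0.03 0;0 0 0 -0.02 0;0 0 0 -0.01 0;0 0 0 -0.005 0;0 0 0 0 0")

```text
t: 8.27
tcp_pos: [0.4838, -0.0331, 0.0213]
ee_rot: [-3.141, -0.001, 2.915]
force: [0.2, -0.0, 1.4]
gripper_width: 0.0424
finger_force: 0.0
```

Request:
jog_arm(steps="0 0 0 -0.005 0;0 0 0 -0.003 0;0 0 0 0 0")

```text
t: 8.52
tcp_pos: [0.4841, -0.0326, 0.0136]
ee_rot: [3.141, 0.001, 2.915]
force: [-0.2, 0.5, -0.5]
gripper_width: 0.043
finger_force: 0.0
```

Request:
jog_arm(steps="-1 0 0 0 0;-1 0 0 0 0;-1 0 0 0 0;-1 0 0 0 0;-1 0 0 0 0;-1 0 0 0 0", newtons=70)

```text
t: 9.02
tcp_pos: [0.4838, -0.0326, 0.0133]
ee_rot: [-3.142, 0.0, 2.916]
force: [0.2, -0.2, -0.0]
gripper_width: -0.0004
finger_force: 0.0
```

The fingers shut on nothing, so I'll look before moving.

```bash
python3 - <<'E'
from h import *
s=bot.sense();print(s)
snap('wrist','w5'); a=cv2.imread('pics/w5.png'); snap('scene','s5'); b=cv2.imread('pics/s5.png')
cv2.imwrite('pics/w5b.png',np.hstack([cv2.resize(a,(400,300)),cv2.resize(b[150:270,220:380],(400,300),interpolation=cv2.INTER_CUBIC)]))
E
```

```text
{'t': 9.0167, 'q': array([-0.05294229,  0.64880505, -0.00287411,  2.0996448 ,  0.0045805 ,
        0.39310676,  1.28527927]), 'qd': array([-0.00107008,  0.00074228,  0.00017456, -0.0003523 ,  0.00023276,
        0.00092992, -0.00061493]), 'tau': array([-1.28120228e-03, -8.40631986e+01,  3.29159528e+00, -1.66458338e+01,
        8.22666247e-03,  4.23870355e-03,  1.96701030e-04]), 'tcp_pos': array([ 0.48376302, -0.03255811,  0.01334138]), 'ee_rot': array([-3.14158698e+00,  4.50908486e-05,  2.91553904e+00]), 'force': array([ 0.18865473, -0.19184493, -0.00856857]), 'moment': array([ 0.02120101,  0.05532913, -0.03726402]), 'finger_force': 0.0, 'gripper_width': -0.0003639166318734371}
```

View pics/w5b.png

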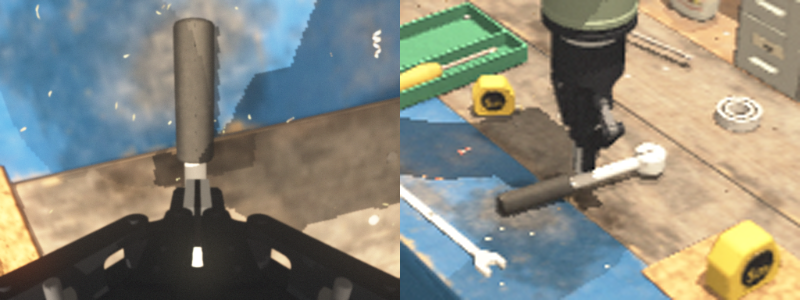

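```bash
python3 - <<'E'
from h import *
c=pickle.load(open('pics/s5.pkl','rb'))
def pr(p):
    q,_=cv2.projectPoints(np.array([p],float),cv2.Rodrigues(np.array(c['R']))[0],np.array(c['t']),K(c),np.array(c['dist'])); return ((q.ravel()-[220,150])*2.5).round()+[400,0]
for n,p in dict(tip0=(.4838,-.0326,.0053),tip20=(.4838,-.0326,.0225),z60=(.4838,-.0326,.06),grip_end=(.3875,-.0116,.0155),junc=(.4666,-.029,.0155),grip=(.4835,-.0335,.0155),head=(.562,-.05,.033)).items(): print(n,pr(p))
b=cv2.imread('pics/s5.png'); cv2.imwrite('pics/s5b.png',cv2.resize(b[180:250,250:340],(800,622),interpolation=cv2.INTER_CUBIC)[:600])
E
```

```text
tip0 [583. 184.]
tip20 [583. 171.]
z60 [584. 143.]
grip_end [499. 201.]
junc [568. 181.]
grip [583. 177.]
head [649. 145.]
```

View pics/s5b.png

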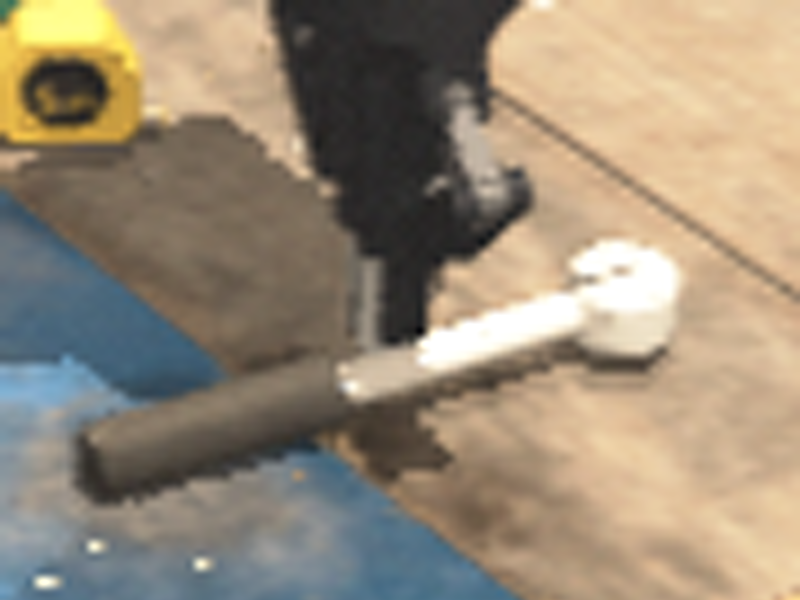

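The enlarged crop shows the closed fingertips ending at about (388,348), just on top of the shank. That matches a tip height of about 21 mm, though the reading implies 5 mm. So the fingers closed above the shank and the ratchet hasn't moved. I'll open and feel downward in small steps.

Request:
jog_arm(steps="0 0 0 0.002 0;0 0 0 0 0;0 0 0 0 0;0 0 0 -0.004 0;0 0 0 -0.004 0;0 0 0 -0.004 0;0 0 0 0 0")

```text
t: 9.7
tcp_pos: [0.4833, -0.0325, 0.0023]
ee_rot: [-3.141, -0.001, 2.916]
force: [0.7, -0.6, 0.3]
gripper_width: 0.0428
finger_force: 0.0
```

Request:
jog_arm(steps="0 0 0 -0.003 0;0 0 0 0 0")

```text
t: 9.87
tcp_pos: [0.4835, -0.0326, -0.0002]
ee_rot: [-3.141, -0.001, 2.916]
force: [-0.2, 0.3, -0.2]
gripper_width: 0.0429
finger_force: 0.0
```

Request:
jog_arm(steps="-0.6 0 0 0 0;-0.6 0 0 0 0;-0.6 0 0 0 0")

```text
t: 10.12
tcp_pos: [0.4838, -0.0326, 0.0004]
ee_rot: [3.142, 0.0, 2.915]
force: [0.2, 0.5, 0.3]
gripper_width: 0.0171
finger_force: 0.0
```

Request:
jog_arm(steps="-0.6 0 0 -0.003 0;-0.6 0 0 0 0")

```text
t: 10.28
tcp_pos: [0.4837, -0.0326, -0.003]
ee_rot: [-3.142, -0.0, 2.916]
force: [-0.7, -0.1, 0.3]
gripper_width: 0.0169
finger_force: 0.0
```

Request:
jog_arm(steps="-1 0 0 0 0;-1 0 0 0 0;-1 0 0 0 0;-1 0 0 0 0", newtons=70)

```text
t: 10.62
tcp_pos: [0.4836, -0.0326, -0.0027]
ee_rot: [-3.141, -0.0, 2.916]
force: [-0.6, -0.6, 1.5]
gripper_width: 0.0111
finger_force: 68.4
```

Grip width is 11 mm on a 14 mm shank, so the tips probably sit above the axis. I'll re-grip lower.

Request:
jog_arm(steps="-0.6 0 0 0 0;-0.6 0 0 0 0;-0.5 0 0 0 0;-0.5 0 0 -0.003 0;-0.5 0 0 -0.002 0;-0.5 0 0 0 0")

```text
t: 11.12
tcp_pos: [0.4836, -0.0325, -0.0082]
ee_rot: [-3.141, -0.0, 2.916]
force: [0.1, 0.6, -0.4]
gripper_width: 0.0213
finger_force: 0.0
```

Request:
jog_arm(steps="-1 0 0 0 0;-1 0 0 0 0;-1 0 0 0 0;-1 0 0 0 0;-1 0 0 0 0", newtons=70)

```text
t: 11.53
tcp_pos: [0.4836, -0.0326, -0.0077]
ee_rot: [-3.142, -0.0, 2.915]
force: [-1.2, -0.1, -0.5]
gripper_width: 0.011
finger_force: 68.3
```

Request:
jog_arm(steps="-1 0 0 0.005 0;-1 0 0 0.01 0;-1 0 0 0.02 0;-1 0 0 0.03 0;-1 0 0 0.03 0;-1 0 0 0.03 0;-1 0 0 0.015 0;-1 0 0 0.005 0;-1 0 0 0 0;-1 0 0 0 0")

```text
t: 12.37
tcp_pos: [0.4834, -0.0325, 0.1369]
ee_rot: [-3.141, -0.0, 2.916]
force: [-0.0, -0.4, -4.9]
gripper_width: 0.0114
finger_force: 68.5
```

```bash
python3 - <<'E'
from h import *
s=bot.sense();print(s['tcp_pos'],s['force'],s['moment'],s['gripper_width'])
c=snap('wrist','w6'); a=cv2.imread('pics/w6.png'); b=snap('scene','s6')['img'][:,:,::-1]
cv2.imwrite('pics/w6b.png',np.hstack([cv2.resize(a,(400,300)),cv2.resize(b[120:240,220:380],(400,300),interpolation=cv2.INTER_CUBIC)]))
E
```

```text
[ 0.48335908 -0.03253061  0.1368645 ] [-0.01261158 -0.35065705 -4.88477172] [-0.00105713  0.07469235 -0.01847989] 0.01136441019521853
```

View pics/w6b.png

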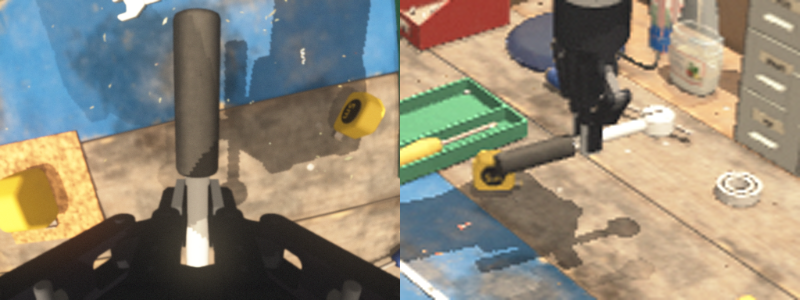

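The ratchet hangs level in the fingers, about 5 N at the wrist. I'll carry it to the slot.

Request:
jog_arm(steps="-1 -0.001 0.02 0 1;-1 -0.001 0.035 0 1.5;-1 -0.001 0.036 0 1.5;-1 -0.001 0.036 0 1.5;-1 -0.001 0.036 0 1.5;-1 -0.001 0.036 0 1.2;-1 -0.001 0.036 0 1;-1 -0.001 0.036 0 1;-1 -0.001 0.035 0 1;-1 -0.001 0.02 0 0")

```text
t: 13.3
tcp_pos: [0.4723, 0.2975, 0.1359]
ee_rot: [3.141, -0.002, 3.115]
force: [-0.7, -0.3, -4.5]
gripper_width: 0.0114
finger_force: 68.7
```

Request:
jog_arm(steps="-1 -0.001 0.01 -0.01 0;-1 0 0 -0.02 0;-1 0 0 -0.02 0;-1 0 0 -0.01 0;-1 0 0 0 0;-1 0 0 0 0")

```text
t: 13.8
tcp_pos: [0.4725, 0.3026, 0.0767]
ee_rot: [-3.14, -0.001, 3.11]
force: [-0.1, -0.3, -3.8]
gripper_width: 0.0112
finger_force: 68.7
```

```bash
python3 - <<'E'
from h import *
s=bot.sense();print(s['tcp_pos'],s['ee_rot'],s['force'],s['gripper_width'])
a=snap('wrist','w7')['img'].astype(int)
# green tray columns per row; white/dark held tool: report non-green gap in each row
g=(a[:,:,1]>a[:,:,0]+25)&(a[:,:,1]>a[:,:,2]+15)
for r in range(10,240,20):
    x=np.flatnonzero(g[r]); 
    if len(x):
        k=np.flatnonzero(np.diff(x)>6); print(r,x[0],x[-1],[(x[i],x[i+1]) for i in k])
E
```

```text
[0.47253896 0.30262204 0.0766655 ] [-3.14031226e+00 -1.34198828e-03  3.11026060e+00] [-0.06714979 -0.28797988 -3.80161755] 0.01116126539181807
10 102 329 [(np.int64(239), np.int64(260))]
30 104 329 [(np.int64(221), np.int64(282))]
50 105 328 [(np.int64(222), np.int64(282))]
70 107 327 [(np.int64(114), np.int64(123)), (np.int64(125), np.int64(167)), (np.int64(222), np.int64(282))]
90 109 326 [(np.int64(114), np.int64(172)), (np.int64(222), np.int64(281))]
110 111 325 [(np.int64(116), np.int64(172)), (np.int64(223), np.int64(281))]
130 113 325 [(np.int64(118), np.int64(172)), (np.int64(223), np.int64(281))]
150 115 323 [(np.int64(119), np.int64(174)), (np.int64(223), np.int64(281))]
170 117 323 [(np.int64(122), np.int64(176)), (np.int64(224), np.int64(281))]
190 120 321 [(np.int64(124), np.int64(177)), (np.int64(224), np.int64(280))]
210 122 320 [(np.int64(127), np.int64(138)), (np.int64(141), np.int64(172)), (np.int64(225), np.int64(280))]
230 124 319 [(np.int64(129), np.int64(139)), (np.int64(154), np.int64(164)), (np.int64(225), np.int64(280))]
```

The tool sits centred between the slot's walls (columns about 180–323, tool at 252). Lowering it now.

Request:
jog_arm(steps="-1 0 0 -0.015 0;-1 0 0 -0.02 0;-1 0 0 -0.018 0;-1 0 0 -0.01 0;-1 0 0 -0.005 0;-1 0 0 -0.002 0;-1 0 0 0 0;-1 0 0 0 0")

```text
t: 14.52
tcp_pos: [0.4732, 0.3037, 0.0082]
ee_rot: [3.141, 0.001, 3.111]
force: [0.3, 0.4, -3.6]
gripper_width: 0.0113
finger_force: 68.7
```

Request:
jog_arm(steps="-1 0 0 -0.002 0;-1 0 0 -0.002 0;-1 0 0 -0.001 0;-1 0 0 0 0")

```text
t: 14.85
tcp_pos: [0.4727, 0.3034, 0.0022]
ee_rot: [-3.142, -0.0, 3.111]
force: [-0.2, 0.1, -3.1]
gripper_width: 0.0117
finger_force: 68.7
```

Request:
jog_arm(steps="-1 0 0 -0.002 0;-1 0 0 -0.0015 0;-1 0 0 -0.001 0;-1 0 0 0 0")

```text
t: 15.18
tcp_pos: [0.4727, 0.3033, -0.0025]
ee_rot: [-3.141, -0.0, 3.111]
force: [0.4, -0.5, -3.7]
gripper_width: 0.0115
finger_force: 68.7
```

Request:
jog_arm(steps="-1 0 0 -0.001 0;-1 0 0 0 0")

```text
t: 15.35
tcp_pos: [0.4727, 0.3034, -0.0034]
ee_rot: [-3.141, -0.0, 3.111]
force: [-0.5, -0.1, -4.1]
gripper_width: 0.0115
finger_force: 68.7
```

Request:
jog_arm(steps="-1 0 0 -0.001 0;-1 0 0 0 0")

```text
t: 15.52
tcp_pos: [0.4728, 0.3035, -0.0038]
ee_rot: [3.142, 0.0, 3.111]
force: [-3.3, -1.1, 6.7]
gripper_width: 0.0113
finger_force: 70.0
```

Request:
jog_arm(steps="-1 0 0 -0.001 0;-1 0 0 0 0")

```text
t: 15.68
tcp_pos: [0.4729, 0.3035, -0.0041]
ee_rot: [3.141, 0.0, 3.111]
force: [-7.0, -5.3, 23.9]
gripper_width: 0.0111
finger_force: 72.0
```

Contact with the floor. I'll ease up 1 mm and release within the slot, opening only partly.

Request:
jog_arm(steps="-1 0 0 0.001 0;-0.7 0 0 0 0;-0.5 0 0 0 0;-0.4 0 0 0 0;-0.4 0 0 0 0;-0.4 0 0 0.005 0;-0.4 0 0 0.015 0;-0.4 0 0 0.03 0;-0.4 0 0 0.035 0;-0.4 0 0 0.035 0")

```text
t: 16.52
tcp_pos: [0.4723, 0.3031, 0.1172]
ee_rot: [-3.141, -0.001, 3.111]
force: [0.6, 0.1, 0.1]
gripper_width: 0.0256
finger_force: 0.0
```

Request:
jog_arm(steps="-0.4 0 0.01 0.03 0;-0.4 0 0.02 0.02 0;-0.4 0 0 0 0;-0.4 0 0 0 0")

```text
t: 16.85
tcp_pos: [0.4729, 0.3345, 0.167]
ee_rot: [3.14, 0.002, 3.112]
force: [-0.5, -0.5, -1.1]
gripper_width: 0.0256
finger_force: 0.0
```

```bash
python3 - <<'E'
from h import *
s=bot.sense();print(s['t'],s['tcp_pos'],s['force'],s['gripper_width'])
c=snap('wrist','w8');a=c['img'].astype(int)
g=(a[:,:,1]>a[:,:,0]+25)&(a[:,:,1]>a[:,:,2]+15)
for r in range(10,260,15):
    x=np.flatnonzero(g[r]); k=np.flatnonzero(np.diff(x)>6)
    print(r,x[0] if len(x) else None,x[-1] if len(x) else None,[(int(x[i]),int(x[i+1])) for i in k])
def pr(p):
    q,_=cv2.projectPoints(np.array([p],float),cv2.Rodrigues(np.array(c['R']))[0],np.array(c['t']),K(c),np.array(c['dist'])); return q.ravel().round()
for p in [(.374,.306,.02),(.456,.304,.02),(.472,.303,.02),(.5535,.3005,.037),(.3474,.3525,.024),(.597,.346,.024)]: print(p,pr(p))
# tape yellow on the top camera
t=snap('top','t8')['img'].astype(int); y=(t[:,:,0]>150)&(t[:,:,1]>110)&(t[:,:,2]<60); 
v,u=np.nonzero(y[140:205,345:402]); print('yellow',len(u),u.mean()+345,v.mean()+140,px2w('t8',[(u.mean()+345,v.mean()+140)],.06))
E
```

```text
16.85 [0.47286147 0.33451238 0.16698665] [-0.48192216 -0.50118834 -1.11037751] 0.025644334706547124
10 None None []
25 None None []
40 112 267 [(116, 131), (254, 264)]
55 113 267 [(117, 124)]
70 114 267 [(203, 230)]
85 116 267 [(120, 159), (203, 230)]
100 117 268 [(120, 161), (204, 230)]
115 118 267 [(122, 161), (204, 230)]
130 120 267 [(123, 160), (170, 177), (205, 231)]
145 121 267 [(125, 163), (205, 230)]
160 122 267 [(126, 165), (209, 226)]
175 124 266 [(127, 135), (136, 162), (210, 227)]
190 126 266 [(129, 137), (147, 155), (210, 227)]
205 128 266 [(131, 138), (148, 156), (211, 227)]
220 129 266 [(150, 157), (211, 227)]
235 131 266 [(151, 159), (208, 233)]
250 133 266 [(152, 162), (190, 239)]
(0.374, 0.306, 0.02) [216.  62.]
(0.456, 0.304, 0.02) [218. 155.]
(0.472, 0.303, 0.02) [218. 172.]
(0.5535, 0.3005, 0.037) [219. 258.]
(0.3474, 0.3525, 0.024) [269.  27.]
(0.597, 0.346, 0.024) [266. 289.]
yellow 341 379.4046920821114 171.1759530791789 [[ 0.50423353 -0.24332782  0.06      ]]
```

```bash
python3 -c "
from station import bot
print(bot.close_job())"
```

```text
the job is handed in; nothing more can be done
None
```

I stood the tape measure upright on the cork mat, laid the ratchet flat lengthwise in the wide slot, and handed the job in at about 17 s; it returned no verdict, but final camera checks put the tape near the mat's centre and the ratchet centred in the slot, both released.

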